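# Gauge a twin pack of flat tins in the sizing caliper

## Robot

A 6-joint arm with a two-finger parallel gripper is mounted at the origin on the work surface. World frame = base frame: x ahead of the robot, y to its left, z up, the work surface at z = 0. Lengths are in m, angles in rad, forces in N, time in s.
With the tool pointing down it reaches from about 0.375 to 0.9 m from the base axis. Payload 3.1 kg.
Tool frame: the origin (TCP) lies midway between the tips of the shut fingers; the grasp point (between the pads) lies 19 mm behind it; x points along the fingers, y is the direction in which the jaws open and shut, and the axes are right-handed (so a half turn about x gives the same grasp; the last joint's range is limited). The gripper opens to 85 mm and grips with 20 to 120 N. Pads are 22 mm wide; open, the fingers measure 114 mm over their backs; the gripper's body (76 mm by 85 mm) begins 54 mm behind the grasp point. The pads swing forward as they close: fully open they stand 13 mm farther back than shut.
Start: joints at [-1.387, 0.527, 1.433, -0, 1.181, -0.178], TCP at [0.222, -0.584, 0.231] pointing down, gripper open.
Joint ranges: [-3.08, 3.08], [-0.75, 2.2], [0.22, 2.44], [-1.43, 4.57], [0, 2.65], [-2.85, 2.85]. Speed limits (rad/s): [2.79, 2.79, 3.14, 3.14, 3.14, 3.14].

## Interface

Orientations are given as a unit quaternion [x, y, z, w].
In Python, from station import manip gives the robot as it stands.
- The arm moves only by the tool carry_out, never from a script. Its argument "commands" is a list that holds one entry, the list of rows, each a list of 7 numbers: the shift along the tool's x, y, z in units of 25 mm (1.0 is 25 mm), then the turn, a rotation vector about the tool's x, y, z in units of 5 degrees (1.0 is 5 degrees), then the finger opening in mm, from 0 to 85.4. A call has exactly 5 rows; each row is the pose to reach, as a shift and turn from the pose commanded when the call began, along the tool's axes at that moment; what a row does not reach only later rows make up. A row lasts 1/10 s, in which the tool goes at most 50 mm and 8.59 degrees, less where a joint would pass 70% of its speed; a pose out of reach is approached as far as the arm can. A call with a gripper value outside its range is refused whole. The fingers move at their own pace and stop on an object; "force" is the grip in N (left out, the last holds). Time passes only in rows, so rows that repeat a pose let the fingers close, or fill a call up. It gives the time, the measured TCP pose, the force and the opening at its end, in the units of the state.
- manip.sense(): the state, without advancing time (a new reading comes with each control period).
- manip.snapshot(name): name is "side" or "top" or "wrist"; returns a dict with "image" (400x640x3 uint8, red, green, blue), "fx", "fy", "cx", "cy" (pixels), "rvec" (rotation vector, rad) and "tvec" (3), from world to camera coordinates, as OpenCV has them. Camera axes: x right, y down, z forward; pixel columns grow to the right and rows downward; lengths in m; the calibration is good to about 2 mm. A picture is of the moment at which its call begins. There is no depth.
- manip.sign_off(): hands the job in, once; it reports no verdict.
The state is a dict: "t": time; "q": joint angles; "qd": joint speeds; "tau": joint torques, N m; "tcp_pos": TCP position; "tool_rot": TCP orientation; "force": force on the tool from outside, world axes, zero at the start; "ft_torque": the same for the moment, N m; "finger_gap": opening from 0.0 (shut) to 1.0 (fully open).
Only numpy, scipy, OpenCV 4.12 (cv2) and the standard library are available. Lean on these libraries where they do the work, as an engineer would, in place of code of your own. Each camera call takes 0.05 s, during which the arm holds its last target.

## Task

Stack the loose yellow tin squarely on the yellow tin that lies in the bench caliper, setting it down rather than dropping it, and let go. Then slide the caliper's jaw shut on the pile until the black pointer of the sprung anvil stands in the green band (never all the way to its far stop), and leave the jaw there with the pile held. Leave the green tin, jars and sauce bottle where they stand.

Things in the scene. Friction and masses are not known exactly. Their poses are not given: they have to be found in the camera images.
- caliper: Fixed bench caliper: aluminium bed 360 x 110 x 15 mm (local x -170 to 190 mm), origin on its centre line at table level. Local x is the gauging direction: sprung anvil at the -x end, sliding jaw at +x. Behind the anvil a grey guide block (x -160 to -95 mm, 60 mm wide, top 70 mm above the table) carries a colour strip: white, green (x -128 to -118 mm), red.
- jaw (a joint): Travel of the sliding jaw towards the anvil, m: 0 fully open, grows as it closes (at most 0.1). Steel jaw block 30 mm thick (along local x), 64 mm wide, top 75 mm above the table; its face is at local x = 115 mm minus the travel. It has stiff sliding friction (about 8 N) and stays where it is left.
- jaw_grip (a point): Middle of the black grip on top of the jaw: an upright block 22 mm (along local x) x 26 mm (across), from 75 to 115 mm above the table; this point is 100 mm above the table, 15 mm behind the jaw's face.
- jaw_face (a point): Centre of the jaw's measuring face, 45 mm above the table.
- anvil (a joint): How far the sprung anvil plate is pushed back, m: 0 at rest, stop at 0.025. The force grows from 2 N at rest by 0.2 N per mm. The pointer is in the green band from 0.006 to 0.016.
- anvil_face (a point): Centre of the anvil's face (plate 64 mm wide, top 75 mm above the table), 45 mm above the table, at local x = -55 mm when at rest.
- pointer (a point): Centre of the black crossbar pointer that moves with the anvil over the colour strip, local x = -112 mm at rest.
- tin_bottom: Yellow flat tin with orange band, 100 x 60 x 28 mm (local x, y, z), about 170 g, lying on the caliper's bed between anvil and jaw, its length along the gauging direction. Origin at the centre of its underside.
- tin_loose: The loose yellow flat tin with orange band, lying on the table: same size and weight as the one in the caliper. Origin at the centre of its underside, local x along its length.
- tin_green: Green flat tin with white band, same size, a bystander on the table. Origin at the centre of its underside.
- jar_a: Glass jar with red lid, 68 mm across, 100 mm high, bystander. Origin at the centre of its underside.
- jar_b: Second glass jar with red lid, same size, bystander.
- sauce: Sauce bottle with white cap, 64 mm across, 200 mm high, bystander. Origin at the centre of its underside.
Things that resemble listed ones, but are neither listed nor needed, are in the scene too. What is shaped like the tin_loose but blue is not meant.

How it is judged:
By the outcome, as a careful person would: the job done as asked, in the order asked, and still so for the second after the job is handed in, with the robot touching nothing.
It also fails if it takes over 54 s, if anything falls off the work surface, if the arm or the gripper's body presses on something with over 40 N, if the wrist force passes 120 N, or if a joint passes its speed limit or range.

## Working session

There is one attempt and no reset: what is moved stays moved. The work goes in short steps, Python scripts to look and compute and a tool call to move; the robot and the scene stay as the last step left them, time stands still between calls to the robot, and variables do not carry over. Pictures are saved under pics/ and viewed, and the job is handed in when it is done.

Besides the shell and the picture viewer there is one more tool, called after "Emit:" as name(argument=value, ...) on one line, values as JSON. carry_out: Moves the arm, as the interface text tells. Its arguments: {"type":"object","properties":{"commands":{"type":"array"},"force":{"type":"number"}},"required":["commands"]}

```bash
mkdir -p pics; ls; python3 - <<'E'
from station import manip
import cv2
for n in ["side","top","wrist"]:
    s=manip.snapshot(n); cv2.imwrite(f"pics/{n}0.png",s["image"][:,:,::-1])
    print(n,s["fx"],s["fy"],s["cx"],s["cy"],s["rvec"],s["tvec"])
print(manip.sense())
E
```

```text
pics
side 405.79595474009005 405.79595474009005 322.7762608405724 201.24112599330186 [ 0.50466385 -2.75042352  1.10471422] [0.48596063 0.24655692 1.07797432]
top 508.75942336523286 508.75942336523286 327.36057221026044 196.3753085052147 [ 2.17093851 -2.1928506   0.08381172] [-0.07302596  0.55912196  1.53578369]
wrist 304.2192194945288 304.2192194945288 320.717827213627 204.30273638366296 [-2.37654805  1.6387488   0.24835908] [-0.6244534  -0.0392132   0.37853205]
{'t': 0.15, 'q': array([-1.38644832e+00,  5.28262579e-01,  1.43361468e+00, -2.70973844e-05,
        1.18141053e+00, -1.78518530e-01]), 'qd': array([-9.21852666e-04, -2.87614256e-03, -3.23485168e-03, -1.25570093e-03,
        3.50027150e-04,  6.09417814e-05]), 'tau': array([ 5.64912825e-04, -4.42744088e+01, -1.78276366e+01, -2.81168077e-04,
        5.62976726e-03, -1.42977521e-05]), 'tcp_pos': array([ 0.22175337, -0.58374323,  0.23055018]), 'tool_rot': array([-0.69548888, -0.12819282,  0.69551009, -0.12699424]), 'force': array([ 0.56856609, -0.42177683, -0.75871158]), 'ft_torque': array([-0.0742946 ,  0.02671497, -0.02898983]), 'finger_gap': 0.9978794601044613}
```

View pics/top0.png

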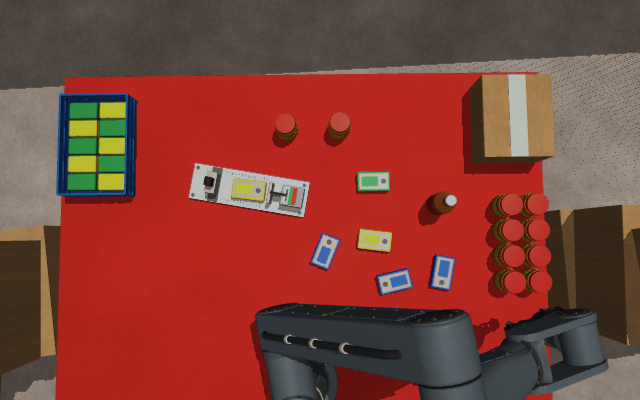

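View pics/side0.png

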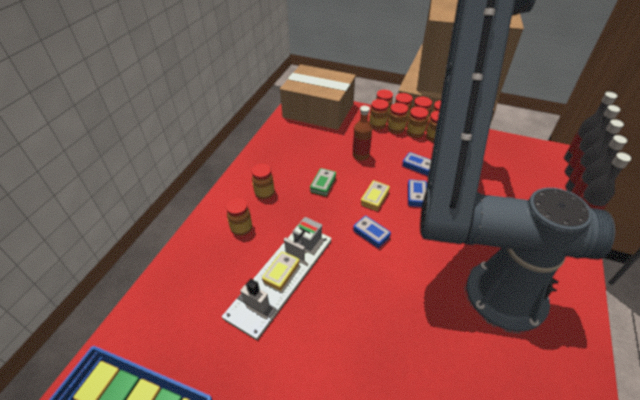

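View pics/wrist0.png

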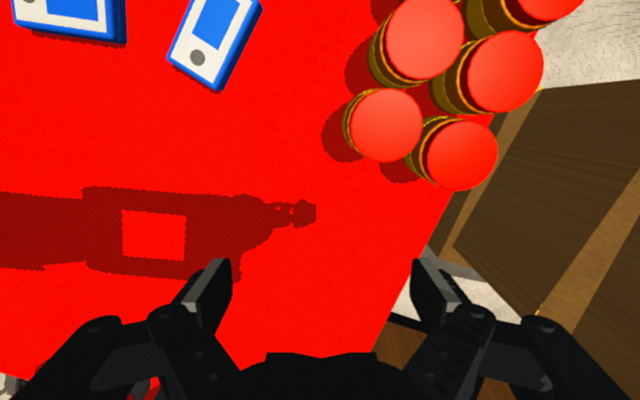

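The top view shows the caliper near (250,190), with the jaw at (208,182) and the guide block at (293,197). Yellow tins appear at (375,240) on the table, (249,189) in the caliper, and in the crate at (97,145). The one at (375,240) is the only loose yellow tin lying on the table. The green tin (373,182) and the blue ones don't match. Next I measure and confirm with a crop.

```bash
cat > h.py <<'E'
import numpy as np, cv2
from scipy.spatial.transform import Rotation as R
def ray(s,uv,z):
    Rm=cv2.Rodrigues(np.array(s["rvec"]))[0]; t=np.array(s["tvec"])
    uv=np.atleast_2d(uv).astype(float)
    d=np.c_[(uv[:,0]-s["cx"])/s["fx"],(uv[:,1]-s["cy"])/s["fy"],np.ones(len(uv))]@Rm
    c=-Rm.T@t
    return c+d*((z-c[2])/d[:,2])[:,None]
def proj(s,P):
    K=np.array([[s["fx"],0,s["cx"]],[0,s["fy"],s["cy"]],[0,0,1]])
    return cv2.projectPoints(np.atleast_2d(P).astype(float),np.array(s["rvec"]),np.array(s["tvec"]),K,None)[0][:,0]
def rect(pts):  # world pts -> center, long-axis yaw, dims
    (c,(w,h),a)=cv2.minAreaRect((pts[:,:2]*1000).astype(np.float32))
    if w<h: w,h,a=h,w,a+90
    return np.array(c)/1000,(a+90)%180-90,w,h
def blob(mask,uv):
    n,l,st,ce=cv2.connectedComponentsWithStats(mask.astype(np.uint8))
    v,u=np.nonzero(l==l[uv[1],uv[0]]) if l[uv[1],uv[0]] else (np.array([]),)*2
    return np.c_[u,v]
E
python3 - <<'E'
from station import manip
from h import *
s=manip.snapshot("top"); im=s["image"]; hsv=cv2.cvtColor(im,cv2.COLOR_RGB2HSV)
notred=~(((hsv[...,0]<8)|(hsv[...,0]>172))&(hsv[...,1]>120))
b=blob(notred,(375,240)); print("loose",len(b),rect(ray(s,b,0.028)))
b=blob(notred,(373,182)); print("green",len(b),rect(ray(s,b,0.028)))
b=blob(notred,(250,205)); print("bed",len(b),rect(ray(s,b,0.015)))
y=(hsv[...,0]>15)&(hsv[...,0]<35)&(hsv[...,1]>60)
b=blob(y,(245,190)); print("bot",len(b),rect(ray(s,b,0.043)) if len(b) else hsv[190,245])
b=blob(y,(375,240)); print("loose y",len(b),rect(ray(s,b,0.028)) if len(b) else hsv[240,375])
c=cv2.resize(im[150:260,180:400],None,fx=3.6,fy=3.6,interpolation=cv2.INTER_CUBIC); cv2.imwrite("pics/crop1.png",c[:,:,::-1])
E
```

```text
loose 694 (array([ 0.42492636, -0.2189644 ]), 82.72332763671875, 102.26802062988281, 61.92536163330078)
green 676 (array([ 0.60361584, -0.21860721]), 89.42166900634766, 98.13895416259766, 61.431129455566406)
bed 4143 (array([0.58244098, 0.16309506]), 79.79497528076172, 360.6033935546875, 111.17037963867188)
bot 177 (array([0.5833476 , 0.17331218]), 82.28587341308594, 51.38560104370117, 31.199848175048828)
loose y 173 (array([ 0.42554932, -0.20815874]), 81.31025695800781, 50.95814514160156, 30.758501052856445)
```

View pics/crop1.png

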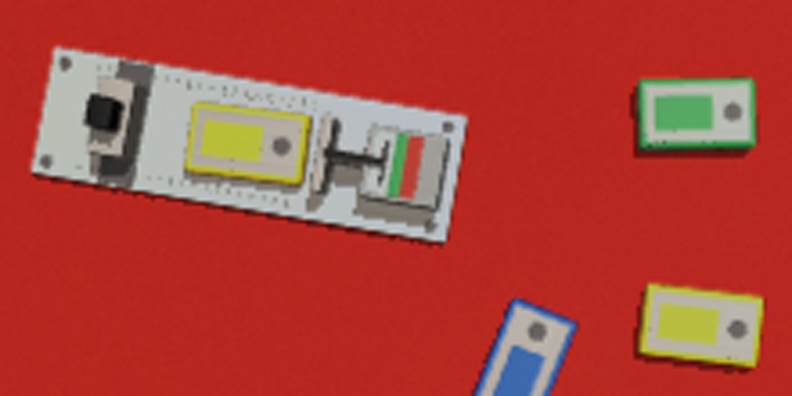

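The crop confirms it: the loose yellow tin is at crop (700,325) on bare table, and the measured outline of 102 x 62 mm fits. The bed measures 361 x 111 mm, which also fits. Its jaw end points to +y, at yaw about 80°. Next I work out the approach.

```bash
cat >> h.py <<'E'
def plan(st,target,yyaw):
    """shift(25mm), turn(5deg) from the current pose to TCP target pointing down with tool y at world yaw yyaw (mod 180)"""
    R0=R.from_quat(st["tool_rot"]); best=None
    for yy in (yyaw,yyaw+180):
        a=np.radians(yy); x=np.array([0,0,-1.]); y=np.array([np.cos(a),np.sin(a),0]); z=np.cross(x,y)
        R1=R.from_matrix(np.c_[x,y,z]); rv=(R0.inv()*R1).as_rotvec()
        if best is None or np.linalg.norm(rv)<np.linalg.norm(best): best=rv
    d=R0.inv().apply(np.array(target)-st["tcp_pos"])
    return np.round(d/0.025,3),np.round(np.degrees(best)/5,3)
E
python3 - <<'E'
from station import manip
from h import *
st=manip.sense(); print(R.from_quat(st["tool_rot"]).as_matrix().round(3))
print(plan(st,[0.425,-0.219,0.2],82.7-90))
E
```

```text
[[-0.     0.355 -0.935]
 [ 0.001 -0.935 -0.355]
 [-1.    -0.001 -0.   ]]
(array([  1.245, -10.757, -12.779]), array([-1.2382e+01, -1.1000e-02,  1.2000e-02]))
```

Emit:
carry_out(commands=[[[0, -1.2, -1.4, -1.4, 0, 0, 85], [0, -2.4, -2.8, -2.8, 0, 0, 85], [0, -3.6, -4.2, -4.2, 0, 0, 85], [0.4, -4.8, -5.6, -5.6, 0, 0, 85], [0.8, -6, -7, -7, 0, 0, 85]]], force=40)

```text
t: 0.7
tcp_pos: [0.3329, -0.3805, 0.2114]
tool_rot: [0.624, 0.332, -0.624, 0.333]
force: [0.7, 0.3, 0.5]
finger_gap: 0.995
```

```bash
python3 - <<'E'
from station import manip
from h import *
st=manip.sense(); print(st["t"],st["tcp_pos"],st["q"])
print(plan(st,[0.425,-0.219,0.2],82.7-90))
E
```

```text
0.7 [ 0.3328812  -0.38054744  0.21139044] [-1.07358221e+00  3.95043065e-01  1.75094109e+00  2.45745121e-04
  9.94417418e-01 -4.80949025e-01]
(array([ 0.452, -0.554, -7.418]), array([-5.333,  0.007, -0.012]))
```

Emit:
carry_out(commands=[[[0.1, -0.1, -1.9, -1.4, 0, 0, 85], [0.2, -0.3, -3.8, -2.8, 0, 0, 85], [0.3, -0.4, -5.6, -4.2, 0, 0, 85], [0.4, -0.5, -6.8, -5.3, 0, 0, 85], [0.4, -0.55, -7.35, -5.3, 0, 0, 85]]])

```text
t: 1.2
tcp_pos: [0.4246, -0.2195, 0.201]
tool_rot: [0.532, 0.467, -0.532, 0.466]
force: [-0.4, 0.2, 0.4]
finger_gap: 0.996
```

```bash
python3 - <<'E'
from station import manip
from h import *
st=manip.sense(); print(st["t"],st["tcp_pos"],st["q"],st["qd"])
s=manip.snapshot("wrist");im=s["image"]; cv2.imwrite("pics/w1.png",im[:,:,::-1])
st=manip.sense(); hsv=cv2.cvtColor(im,cv2.COLOR_RGB2HSV)
print(proj(s,[0.425,-0.219,0.028]))
print(plan(st,[0.425,-0.219,0.1],82.7-90))
E
```

```text
1.2 [ 0.42457695 -0.21953163  0.20101253] [-7.11770087e-01  3.76871139e-01  1.82496260e+00  3.84584247e-04
  9.41289908e-01 -5.80683459e-01] [ 0.24414178  0.00494743 -0.02531323 -0.0253007  -0.00324692  0.33416481]
[[321.92641194 183.34959345]]
(array([ 4.048e+00,  1.000e-03, -1.000e-03]), array([-0.066, -0.017,  0.005]))
```

View pics/w1.png

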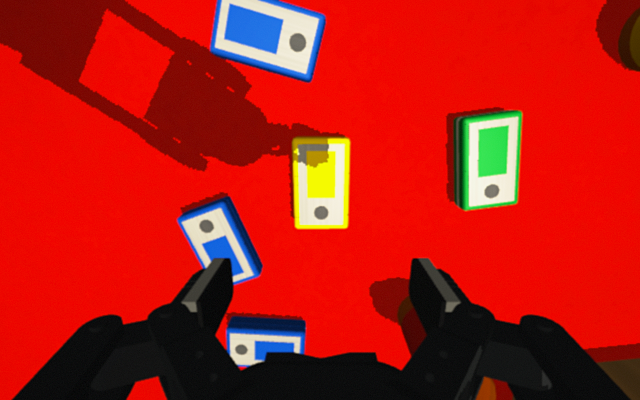

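The wrist view shows the yellow tin centred near (321,183), upright between the fingers. I refine its pose from this view.

```bash
python3 - <<'E'
from station import manip
from h import *
s=manip.snapshot("wrist");im=s["image"]; st=manip.sense(); hsv=cv2.cvtColor(im,cv2.COLOR_RGB2HSV)
m=((hsv[...,0]>10)&(hsv[...,0]<45)&(hsv[...,1]>90)&(hsv[...,2]>60))|((hsv[...,1]<70)&(hsv[...,2]>60))
m[:, :270]=0;m[:,370:]=0;m[250:]=0;m[:120]=0
b=blob(m,(321,200)); print(b.min(0),b.max(0))
c,yaw,w,h=rect(ray(s,b,0.028)); print(c,yaw,w,h)
print(plan(st,[c[0],c[1],0.004],yaw-90))
E
```

```text
[291 137] [349 229]
[ 0.42347443 -0.22025912] 82.39227294921875 100.10478210449219 60.420494079589844
(array([ 7.893, -0.047, -0.026]), array([-0.005,  0.   ,  0.003]))
```

Two views agree within 2 mm, and the size matches. Descending.

Emit:
carry_out(commands=[[[1.8, -0.05, 0, 0, 0, 0, 85], [3.6, -0.05, 0, 0, 0, 0, 85], [5.4, -0.05, 0, 0, 0, 0, 85], [6.6, -0.05, 0, 0, 0, 0, 85], [7.2, -0.05, 0, 0, 0, 0, 85]]])

```text
t: 1.8
tcp_pos: [0.4215, -0.2233, 0.0186]
tool_rot: [-0.533, -0.465, 0.534, -0.463]
force: [0.4, 0.1, 1.2]
finger_gap: 0.999
```

Emit:
carry_out(commands=[[[0.35, 0, 0, 0, 0, 0, 85], [0.7, 0, 0, 0, 0, 0, 85], [0.7, 0, 0, 0, 0, 0, 56], [0.7, 0, 0, 0, 0, 0, 50], [0.7, 0, 0, 0, 0, 0, 50]]])

```text
t: 2.3
tcp_pos: [0.4233, -0.2225, 0.0047]
tool_rot: [0.533, 0.465, -0.532, 0.466]
force: [-0.0, -0.8, -1.9]
finger_gap: 0.691
```

Emit:
carry_out(commands=[[[0, 0, 0, 0, 0, 0, 50], [0, 0, 0, 0, 0, 0, 50], [0, 0, 0, 0, 0, 0, 50], [0, 0, 0, 0, 0, 0, 50], [0, 0, 0, 0, 0, 0, 50]]])

```text
t: 2.8
tcp_pos: [0.4233, -0.2225, 0.0046]
tool_rot: [0.533, 0.465, -0.532, 0.466]
force: [-1.3, -0.7, 6.9]
finger_gap: 0.692
```

```bash
python3 - <<'E'
from station import manip
from h import *
s=manip.snapshot("wrist");cv2.imwrite("pics/w2.png",s["image"][:,:,::-1]); print(manip.sense())
E
```

```text
{'t': 2.85, 'q': array([-7.18057241e-01,  7.50446685e-01,  1.95095930e+00, -2.02397940e-04,
        4.38556129e-01, -5.83387005e-01]), 'qd': array([-2.35055992e-03,  8.77795446e-04, -4.09647721e-05,  2.71061139e-04,
        7.32703230e-04, -1.67354617e-03]), 'tau': array([ 4.55270084e-01, -3.65318227e+01, -3.32250193e+00,  9.65858228e-02,
       -9.23393411e-02, -3.34491616e-02]), 'tcp_pos': array([ 0.42332014, -0.22246814,  0.00457534]), 'tool_rot': array([ 0.5325135 ,  0.46469806, -0.53241902,  0.46584877]), 'force': array([-1.02994266, -0.25434513,  6.2823575 ]), 'ft_torque': array([-0.09191511,  0.16468536, -0.06556495]), 'finger_gap': 0.6936904387979387}
```

View pics/w2.png

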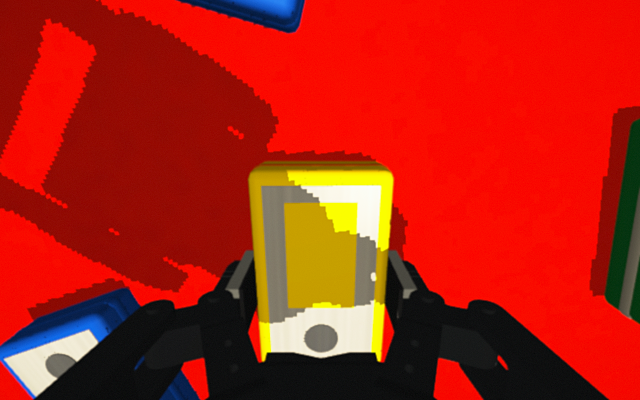

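The gripper holds the tin (gap about 59 mm, pads on both long sides at image row ~280). Lifting now, and measuring the bottom tin in the top view.

Emit:
carry_out(commands=[[[-0.6, 0, 0, 0, 0, 0, 50], [-1.8, 0, 0, 0, 0, 0, 50], [-3.4, 0, 0, 0, 0, 0, 50], [-5, 0, 0, 0, 0, 0, 50], [-6, 0, 0, 0, 0, 0, 50]]])

```text
t: 3.35
tcp_pos: [0.4234, -0.2222, 0.1562]
tool_rot: [0.533, 0.464, -0.532, 0.466]
force: [-0.2, -0.1, -2.5]
finger_gap: 0.697
```

```bash
python3 - <<'E'
from station import manip
from h import *
s=manip.snapshot("top"); im=s["image"]; cv2.imwrite("pics/t2.png",im[:,:,::-1])
st=manip.sense(); print(st["tcp_pos"],st["force"],st["finger_gap"])
o=cv2.imread("pics/top0.png")[:,:,::-1].copy()
for nm,I in (("t0",o),("now",im)):
    hsv=cv2.cvtColor(I,cv2.COLOR_RGB2HSV)
    y=((hsv[...,0]>15)&(hsv[...,0]<38)&(hsv[...,1]>70)); y[:150]=0;y[215:]=0;y[:,:220]=0;y[:,280:]=0
    v,u=np.nonzero(y); print(nm,len(u),rect(ray(s,np.c_[u,v],0.043)))
    notred=~(((hsv[...,0]<8)|(hsv[...,0]>172))&(hsv[...,1]>120))
c=cv2.resize(im[150:260,180:400],None,fx=3.6,fy=3.6,interpolation=cv2.INTER_CUBIC); cv2.imwrite("pics/crop2.png",c[:,:,::-1])
E
```

```text
[ 0.42490983 -0.22338264  0.15897077] [ 0.60740905 -0.25811926 -0.50755621] 0.691375736540052
t0 392 (array([0.58025354, 0.16005487]), 82.57416534423828, 100.64777374267578, 61.2647819519043)
now 391 (array([0.58025354, 0.16005487]), 82.57416534423828, 100.64777374267578, 61.2647819519043)
```

View pics/t2.png

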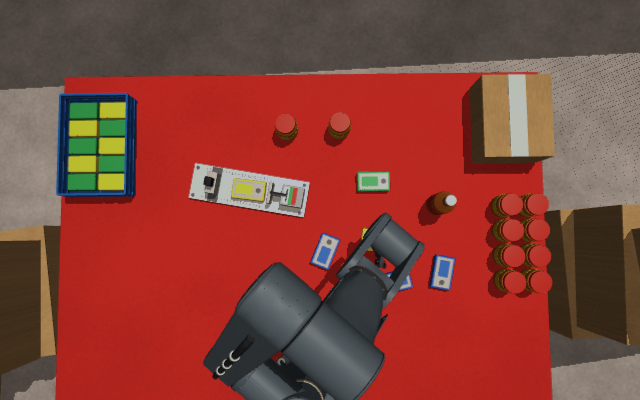

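```bash
python3 - <<'E'
from station import manip
from h import *
print(plan(manip.sense(),[0.580,0.05,0.2],-7.6))
E
```

```text
(array([ -1.662,   4.699, -11.658]), array([-0.016,  0.054, -0.084]))
```

Emit:
carry_out(commands=[[[-0.4, 0.5, -1.2, 0, 0, 0, 50], [-0.8, 1.1, -2.8, 0, 0, 0, 50], [-1.2, 1.8, -4.5, 0, 0, 0, 50], [-1.6, 2.5, -6.2, 0, 0, 0, 50], [-1.6, 3.2, -7.9, 0, 0, 0, 50]]])

```text
t: 3.9
tcp_pos: [0.5296, -0.0354, 0.1945]
tool_rot: [0.533, 0.465, -0.532, 0.466]
force: [1.2, -1.1, -1.6]
finger_gap: 0.693
```

Emit:
carry_out(commands=[[[0, 0.6, -1.5, 0, 0, 0, 50], [0, 1.1, -2.8, 0, 0, 0, 50], [0, 1.5, -3.7, 0, 0, 0, 50], [0, 1.5, -3.7, 0, 0, 0, 50], [0, 1.5, -3.7, 0, 0, 0, 50]]])

```text
t: 4.4
tcp_pos: [0.5773, 0.0501, 0.1927]
tool_rot: [-0.531, -0.466, 0.533, -0.465]
force: [-0.2, -0.2, -1.8]
finger_gap: 0.693
```

```bash
python3 - <<'E'
from station import manip
from h import *
s=manip.snapshot("wrist");im=s["image"]; cv2.imwrite("pics/w3.png",im[:,:,::-1])
st=manip.sense(); print(st["t"],st["tcp_pos"],R.from_quat(st["tool_rot"]).as_matrix().round(3).tolist(),st["finger_gap"])
print(proj(s,[0.5803,0.16,0.043]))
E
```

```text
4.45 [0.57710272 0.04943347 0.1928684 ] [[-0.003, 0.991, -0.134], [-0.0, -0.134, -0.991], [-1.0, -0.003, 0.0]] 0.694776625053667
[[308.9184527   68.71519854]]
```

View pics/w3.png

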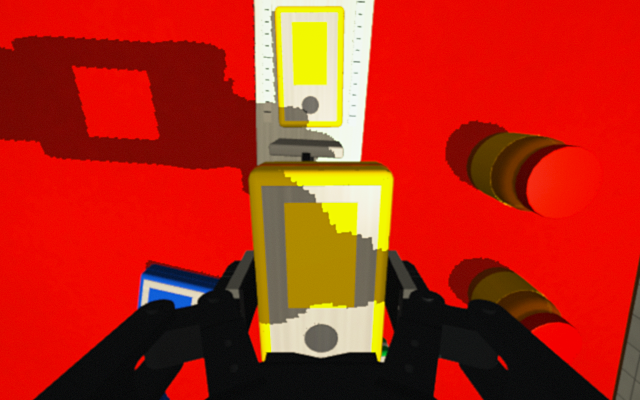

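The bottom tin is fully visible at (310,67) in the bed, and the carried tin's far end is at row ~165–190. Next I measure both.

```bash
python3 - <<'E'
from station import manip
from h import *
s=manip.snapshot("wrist");im=s["image"]; st=manip.sense(); hsv=cv2.cvtColor(im,cv2.COLOR_RGB2HSV)
y=((hsv[...,0]>12)&(hsv[...,0]<45)&(hsv[...,1]>90)&(hsv[...,2]>60))
yb=y.copy(); yb[135:]=0; yb[:,:255]=0; yb[:,360:]=0
v,u=np.nonzero(yb); print(u.min(),u.max(),v.min(),v.max())
P=ray(s,np.c_[u,v],0.043); c,yaw,w,h=rect(P); print("bottom",c,yaw,w,h)
# carried tin: side edges & front in tool frame
zt=st["tcp_pos"][2]-0.0046+0.028
yc=y.copy(); yc[:190]=0; yc[245:]=0; yc[:,:240]=0; yc[:,400:]=0
L=[];Rr=[]
for r in range(192,245,2):
    q=np.nonzero(yc[r])[0]
    if len(q): L.append((q.min(),r)); Rr.append((q.max()+1,r))
R0=R.from_quat(st["tool_rot"])
for nm,e in (("L",L),("R",Rr)):
    W=R0.inv().apply(ray(s,e,zt)-st["tcp_pos"])*1000
    k,b=np.polyfit(W[:,2],W[:,1],1); print(nm,"slope deg",np.degrees(np.arctan(k)),"y at z=0",b, "z range",W[:,2].min(),W[:,2].max())
# front edge: first yellow row per column
col=[(c0,np.nonzero(y[140:260,c0])[0].min()+140) for c0 in range(275,372,8)]
print(col)
W=R0.inv().apply(ray(s,col,zt)-st["tcp_pos"])*1000; print(W[:,2].round(1))
print("tool y yaw",np.degrees(np.arctan2(*R0.as_matrix()[[1,0],1])))
E
python3 - <<'E'
import cv2
i=cv2.imread('pics/w3.png')[140:260,230:410]; cv2.imwrite('pics/c3.png',cv2.resize(i,None,fx=4,fy=4,interpolation=cv2.INTER_CUBIC))
E
```

```text
274 344 5 126
bottom [0.58061292 0.15927698] 82.46440887451172 97.96868896484375 59.395198822021484
L slope deg 0.12492907101410063 y at z=0 -29.517969919816043 z range -43.297569438941 -20.53163777481094
R slope deg 0.31921940269272125 y at z=0 28.197797498632603 z range -43.40343010271854 -20.659620595502314
[(275, np.int64(161)), (283, np.int64(161)), (291, np.int64(161)), (299, np.int64(161)), (307, np.int64(161)), (315, np.int64(161)), (323, np.int64(162)), (331, np.int64(162)), (339, np.int64(162)), (347, np.int64(162)), (355, np.int64(162)), (363, np.int64(162)), (371, np.int64(162))]
[-55.8 -55.8 -55.8 -55.8 -55.8 -55.8 -55.4 -55.4 -55.4 -55.4 -55.5 -55.5
 -55.5]
tool y yaw -7.739299307822224
```

View pics/c3.png

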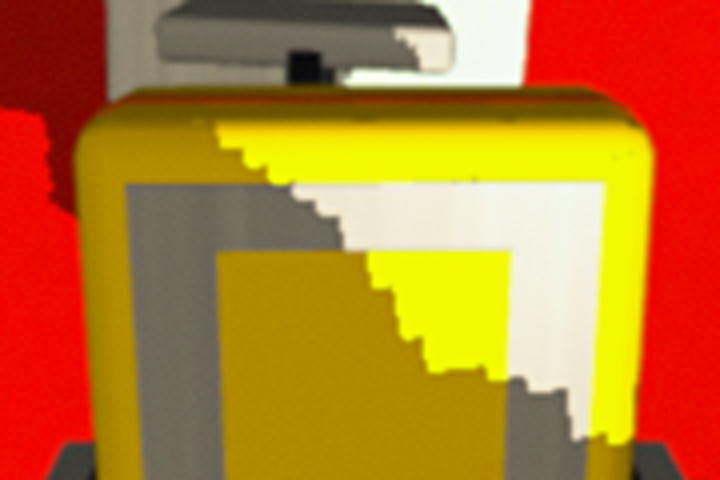

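Bottom tin centre: wrist view (0.5806,0.1593) against top view (0.5803,0.1601), yaw 82.5°. The carried tin sits 2.2 mm ahead of the TCP, as expected. I go over it.

```bash
python3 - <<'E'
from station import manip
from h import *
st=manip.sense()
print(plan(st,[0.5802,0.1575,0.12],-7.6)); print(st["force"])
E
```

```text
(array([ 2.923, -0.459, -4.319]), array([-0.028,  0.005,  0.024]))
[ 0.06992233  0.25288459 -1.99562702]
```

Emit:
carry_out(commands=[[[0, -0.1, -1.2, 0, 0, 0, 50], [0, -0.25, -2.6, 0, 0, 0, 50], [0.6, -0.4, -3.8, 0, 0, 0, 50], [1.6, -0.45, -4.3, 0, 0, 0, 50], [2.6, -0.45, -4.3, 0, 0, 0, 50]]])

```text
t: 5.0
tcp_pos: [0.5814, 0.1584, 0.1286]
tool_rot: [0.533, 0.465, -0.532, 0.466]
force: [-0.6, 0.4, -2.3]
finger_gap: 0.694
```

Emit:
carry_out(commands=[[[0.4, 0, 0, 0, 0, 0, 50], [0.8, 0, 0, 0, 0, 0, 50], [1.2, 0, 0, 0, 0, 0, 50], [1.4, 0, 0, 0, 0, 0, 50], [1.4, 0, 0, 0, 0, 0, 50]]])

```text
t: 5.5
tcp_pos: [0.5815, 0.1571, 0.0935]
tool_rot: [-0.532, -0.465, 0.533, -0.465]
force: [0.5, -0.1, -1.5]
finger_gap: 0.691
```

```bash
python3 - <<'E'
from station import manip
from h import *
s=manip.snapshot("wrist"); cv2.imwrite("pics/w4.png",s["image"][:,:,::-1])
s=manip.snapshot("side"); im=s["image"]; cv2.imwrite("pics/s4.png",cv2.resize(im[200:340,200:360],None,fx=4,fy=4,interpolation=cv2.INTER_CUBIC)[:,:,::-1])
st=manip.sense(); print(st["tcp_pos"],plan(st,[0.5802,0.1575,0.050],-7.6)); print(st["force"])
E
```

```text
[0.58202975 0.15737388 0.09430201] (array([ 1.772, -0.075,  0.005]), array([-0.026, -0.002, -0.012]))
[ 0.18761674  0.15972687 -0.79250124]
```

View pics/w4.png

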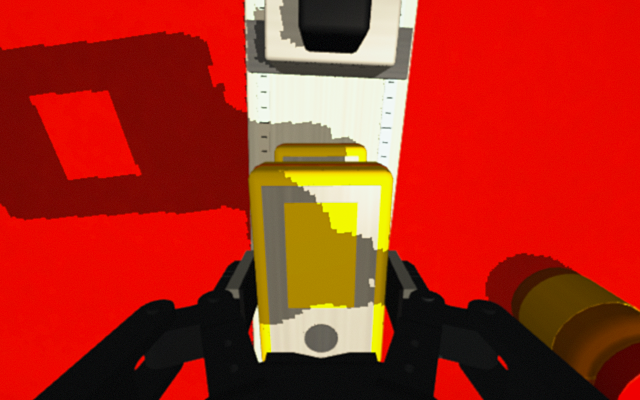

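View pics/s4.png

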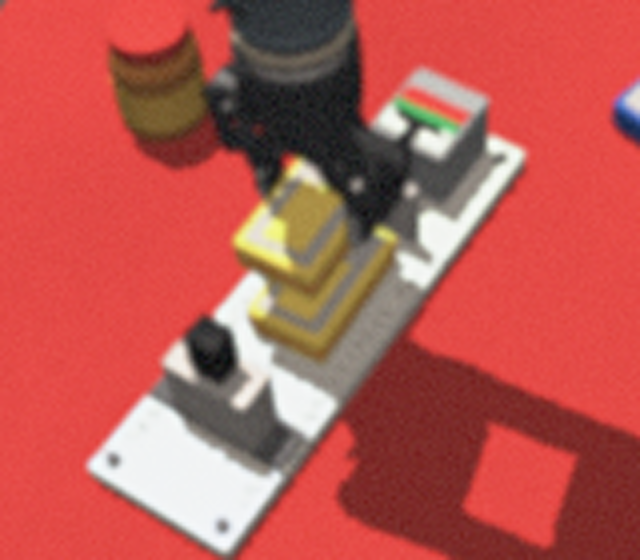

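The wrist view shows the carried tin (columns 249–392) and the bottom tin (275–366) centred on the same column, so no sideways correction. Lowering to just above contact.

Emit:
carry_out(commands=[[[0.5, 0, 0, 0, 0, 0, 50], [1.0, 0, 0, 0, 0, 0, 50], [1.4, 0, 0, 0, 0, 0, 50], [1.6, 0, 0, 0, 0, 0, 50], [1.6, 0, 0, 0, 0, 0, 50]]])

```text
t: 6.1
tcp_pos: [0.5806, 0.1575, 0.0524]
tool_rot: [-0.532, -0.466, 0.533, -0.465]
force: [-0.7, -0.6, -2.2]
finger_gap: 0.692
```

```bash
python3 - <<'E'
from station import manip
from h import *
s=manip.snapshot("wrist");im=s["image"]; cv2.imwrite("pics/w5.png",cv2.resize(im[100:350,200:440],None,fx=2.4,fy=2.4)[:,:,::-1])
P=[manip.sense()]
st=P[0]; print(st["tcp_pos"],st["force"])
E
```

```text
[0.58118548 0.15753354 0.05306682] [ 0.37994218  0.82641988 -2.40844523]
```

View pics/w5.png

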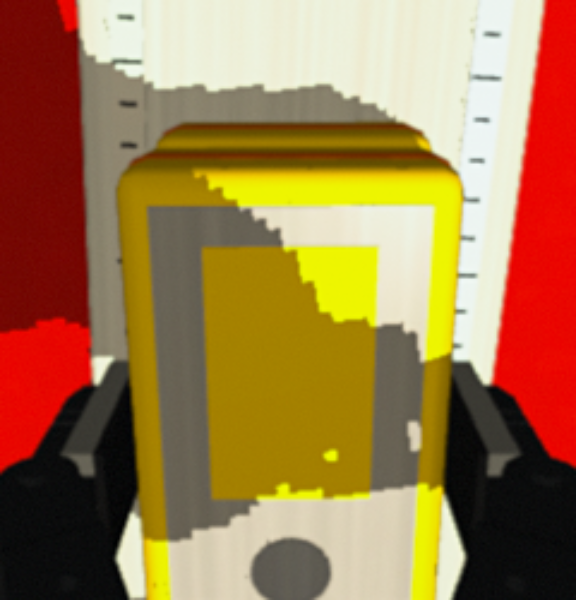

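The tins are aligned; about 5 mm of height remains. I lower slowly, watching the force.

Emit:
carry_out(commands=[[[0.05, 0, 0, 0, 0, 0, 50], [0.1, 0, 0, 0, 0, 0, 50], [0.15, 0, 0, 0, 0, 0, 50], [0.17, 0, 0, 0, 0, 0, 50], [0.17, 0, 0, 0, 0, 0, 50]]])

```text
t: 6.65
tcp_pos: [0.5816, 0.1576, 0.0496]
tool_rot: [0.533, 0.465, -0.532, 0.465]
force: [0.1, -0.2, -1.9]
finger_gap: 0.694
```

Emit:
carry_out(commands=[[[0.02, 0, 0, 0, 0, 0, 50], [0.04, 0, 0, 0, 0, 0, 50], [0.04, 0, 0, 0, 0, 0, 50], [0.04, 0, 0, 0, 0, 0, 50], [0.04, 0, 0, 0, 0, 0, 50]]])

```text
t: 7.15
tcp_pos: [0.5816, 0.1575, 0.0486]
tool_rot: [0.533, 0.465, -0.532, 0.465]
force: [-0.3, -0.1, -0.9]
finger_gap: 0.694
```

Emit:
carry_out(commands=[[[0.02, 0, 0, 0, 0, 0, 50], [0.04, 0, 0, 0, 0, 0, 50], [0.04, 0, 0, 0, 0, 0, 50], [0.04, 0, 0, 0, 0, 0, 50], [0.04, 0, 0, 0, 0, 0, 50]]])

```text
t: 7.65
tcp_pos: [0.5816, 0.1576, 0.0477]
tool_rot: [0.533, 0.465, -0.532, 0.465]
force: [-0.2, 1.5, -0.6]
finger_gap: 0.696
```

Emit:
carry_out(commands=[[[0.02, 0, 0, 0, 0, 0, 50], [0.04, 0, 0, 0, 0, 0, 50], [0.04, 0, 0, 0, 0, 0, 50], [0.04, 0, 0, 0, 0, 0, 50], [0.04, 0, 0, 0, 0, 0, 50]]])

```text
t: 8.15
tcp_pos: [0.5816, 0.1576, 0.0476]
tool_rot: [0.533, 0.465, -0.532, 0.465]
force: [-2.3, -1.0, 6.0]
finger_gap: 0.693
```

Contact at z 0.0476 with 6 N upward, as predicted. Releasing gently.

Emit:
carry_out(commands=[[[-0.02, 0, 0, 0, 0, 0, 50], [-0.02, 0, 0, 0, 0, 0, 60], [-0.02, 0, 0, 0, 0, 0, 64], [-0.02, 0, 0, 0, 0, 0, 72], [-0.02, 0, 0, 0, 0, 0, 84]]])

```text
t: 8.65
tcp_pos: [0.5816, 0.1575, 0.0469]
tool_rot: [0.533, 0.465, -0.533, 0.465]
force: [-0.1, -0.1, 0.4]
finger_gap: 0.975
```

Emit:
carry_out(commands=[[[0, 0, 0, 0, 0, 0, 84], [-0.5, 0, 0, 0, 0, 0, 84], [-1.5, 0, 0, 0, 0, 0, 84], [-3, 0, 0, 0, 0, 0, 84], [-4.6, 0, 0, 0, 0, 0, 84]]])

```text
t: 9.15
tcp_pos: [0.5809, 0.1575, 0.1633]
tool_rot: [-0.532, -0.466, 0.533, -0.465]
force: [0.4, 0.0, -0.0]
finger_gap: 0.982
```

```bash
python3 - <<'E'
from station import manip
from h import *
s=manip.snapshot("wrist");im=s["image"]; cv2.imwrite("pics/w6.png",im[:,:,::-1])
st=manip.sense(); print(st["tcp_pos"],st["force"],st["finger_gap"])
s=manip.snapshot("side"); im=s["image"]; cv2.imwrite("pics/s6.png",cv2.resize(im[200:340,200:360],None,fx=4,fy=4,interpolation=cv2.INTER_CUBIC)[:,:,::-1])
E
```

```text
[0.58556664 0.15813319 0.1709732 ] [1.31627279 0.91653571 3.8808873 ] 0.9813162050281515
```

View pics/w6.png

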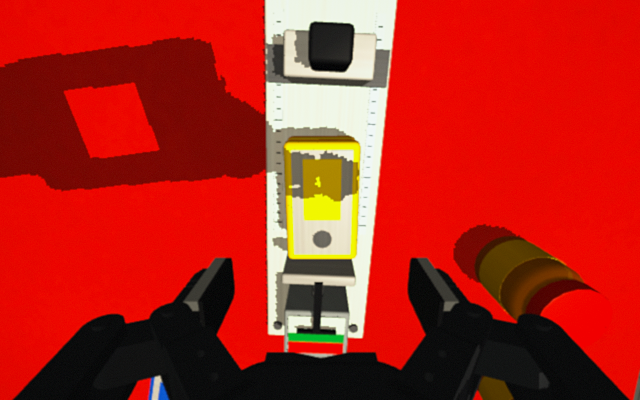

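View pics/s6.png

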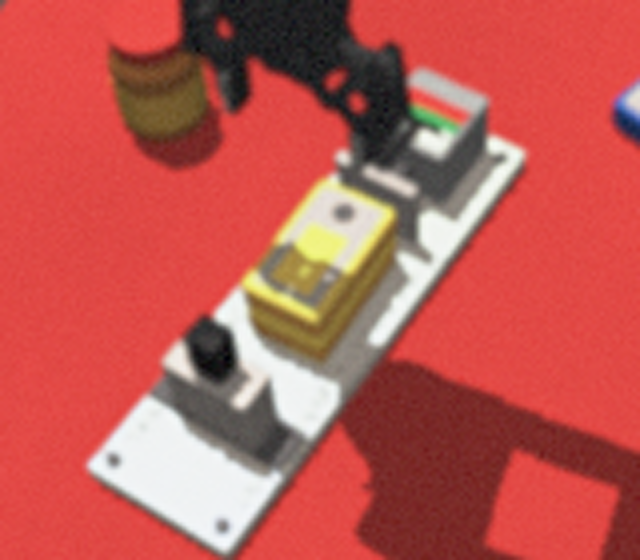

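The pile is square in both views (wrist: tin at (322,200); side: faces flush). Next I measure the jaw grip (black block at (331,46)), the caliper axis and the tin yaw.

```bash
python3 - <<'E'
from station import manip
from h import *
s=manip.snapshot("wrist");im=s["image"]; st=manip.sense(); hsv=cv2.cvtColor(im,cv2.COLOR_RGB2HSV)
print(proj(s,[0.6037,0.2812,0.115]))
blk=(im.max(2)<60); b=blob(blk,(331,40)); print(b.min(0),b.max(0))
# top face of grip
P=ray(s,b,0.115); print("grip blob",rect(P),P[:,:2].mean(0))
y=((hsv[...,0]>12)&(hsv[...,0]<45)&(hsv[...,1]>90)&(hsv[...,2]>60)); y[:135]=0;y[265:]=0;y[:,:275]=0;y[:,370:]=0
v,u=np.nonzero(y); print("pile top",rect(ray(s,np.c_[u,v],0.071)))
# bed edges: rows 90..240 transitions red->grey
red=((hsv[...,0]<8)|(hsv[...,0]>172))&(hsv[...,1]>120)
red=cv2.medianBlur(red.astype(np.uint8),5)
L=[];Rr=[]
for r in range(85,320,5):
    q=np.nonzero(red[r,250:410]==0)[0]+250
    # contiguous about 322
    a=322
    while a>0 and not red[r,a]:a-=1
    c=322
    while not red[r,c]: c+=1
    L.append((a+1,r));Rr.append((c,r))
for e in (L,Rr):
    W=ray(s,e,0.015); k,b0=np.polyfit(W[:,1],W[:,0],1); res=W[:,0]-k*W[:,1]-b0
    g=abs(res)<0.003; k,b0=np.polyfit(W[g,1],W[g,0],1)
    print("edge yaw",90-np.degrees(np.arctan(k)),"x at y=.163",k*.163+b0,g.sum(),len(g))
E
python3 - <<'E'
import cv2
i=cv2.imread('pics/w6.png')[0:150,240:420]; cv2.imwrite('pics/c6.png',cv2.resize(i,None,fx=4,fy=4,interpolation=cv2.INTER_CUBIC))
E
```

```text
[[323.15568104  18.09645496]]
[300  28] [342  74]
grip blob (array([0.59997955, 0.26435361]), -10.325614929199219, 24.487537384033203, 24.04996109008789) [0.60001696 0.2648188 ]
pile top (array([0.58124371, 0.16194537]), 82.25904083251953, 103.35985565185547, 59.20301055908203)
edge yaw 79.77173080793042 x at y=.163 0.5268070667937983 47 47
edge yaw 79.85751730715994 x at y=.163 0.6380427874930676 47 47
```

View pics/c6.png

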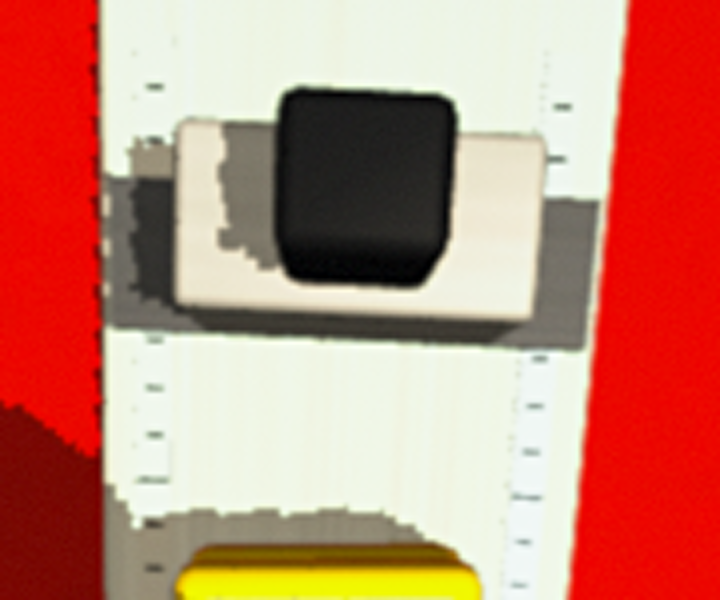

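The caliper axis is at yaw 79.8°, confirmed by both bed edges and the top view. The grip centre is near (0.600,0.2655), so the jaw already has ~16 mm of travel. I expect to move it ~65 mm.

```bash
python3 - <<'E'
from station import manip
from h import *
print(plan(manip.sense(),[0.6,0.2655,0.17],-10.2))
E
```

```text
(array([-0.142,  0.059, -4.354]), array([ 0.498, -0.023, -0.093]))
```

Emit:
carry_out(commands=[[[0, 0, -1.2, 0.2, 0, 0, 84], [0, 0, -2.6, 0.4, 0, 0, 84], [0, 0, -3.8, 0.5, 0, 0, 84], [0, 0, -4.3, 0.5, 0, 0, 70], [0, 0, -4.3, 0.5, 0, 0, 70]]])

```text
t: 9.8
tcp_pos: [0.5952, 0.2653, 0.1611]
tool_rot: [-0.541, -0.454, 0.542, -0.454]
force: [0.4, -0.8, 0.7]
finger_gap: 0.82
```

```bash
python3 - <<'E'
from station import manip
from h import *
s=manip.snapshot("wrist");im=s["image"]; st=manip.sense(); cv2.imwrite("pics/w7.png",im[:,:,::-1])
print(st["tcp_pos"],plan(st,[0.6,0.2655,0.084],-10.2))
print(proj(s,[0.6,0.2655,0.115]))
blk=(im.max(2)<60); u0,v0=proj(s,[0.6,0.2655,0.115])[0].astype(int); b=blob(blk,(u0,v0)); print(len(b),b.min(0),b.max(0)); P=ray(s,b,0.115); print(rect(P))
E
```

```text
[0.5951294  0.2639701  0.16115655] (array([ 3.086,  0.186, -0.099]), array([0.015, 0.017, 0.02 ]))
[[329.08064527 226.22852331]]
1523 [311 194] [348 236]
(array([0.60152014, 0.272888  ]), 79.98737335205078, 29.047531127929688, 24.170787811279297)
```

View pics/w7.png

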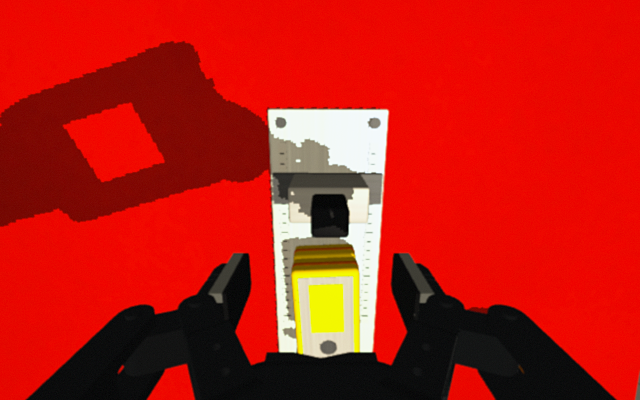

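```bash
python3 - <<'E'
from station import manip
from h import *
s=manip.snapshot("top"); o=cv2.imread("pics/top0.png")[:,:,::-1]
b=blob(o.max(2)<60,(208,181)); print(len(b),b.min(0),b.max(0),rect(ray(s,b,0.115)),rect(ray(s,b,0.105)))
s=manip.snapshot("wrist");im=s["image"];st=manip.sense();print(st["tcp_pos"])
b=blob(im.max(2)<60,(329,220)); print(b.min(0),b.max(0)); P=ray(s,b,0.115); print(rect(P))
E
python3 - <<'E'
import cv2
i=cv2.imread('pics/w7.png')[170:290,250:410]; cv2.imwrite('pics/c7.png',cv2.convertScaleAbs(cv2.resize(i,None,fx=4,fy=4,interpolation=cv2.INTER_CUBIC),alpha=2,beta=0))
E
```

```text
77 [204 177] [213 186] (array([0.5985423 , 0.26437909]), -10.868072509765625, 25.58745002746582, 25.546695709228516) (array([0.59963977, 0.2667291 ]), -10.868064880371094, 25.76275634765625, 25.721738815307617)
[0.5954142  0.26275994 0.16146445]
[310 191] [347 233]
(array([0.60137805, 0.27278116]), 79.85951232910156, 28.904680252075195, 24.399080276489258)
```

View pics/c7.png

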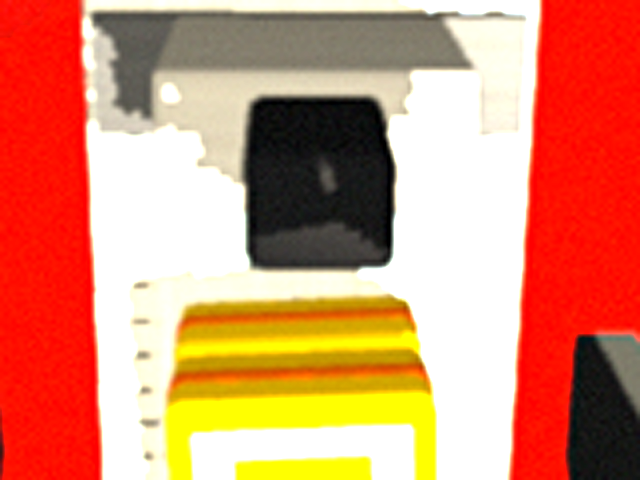

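```bash
python3 - <<'E'
from station import manip
from h import *
print(plan(manip.sense(),[0.6005,0.267,0.084],-10.2))
E
```

```text
(array([ 3.098,  0.175, -0.207]), array([-0.009,  0.016,  0.017]))
```

Emit:
carry_out(commands=[[[0.6, 0.15, -0.2, 0, 0, 0, 70], [1.5, 0.18, -0.2, 0, 0, 0, 70], [2.4, 0.18, -0.2, 0, 0, 0, 70], [3, 0.18, -0.2, 0, 0, 0, 70], [3.1, 0.18, -0.2, 0, 0, 0, 60]]])

```text
t: 10.45
tcp_pos: [0.5997, 0.267, 0.0815]
tool_rot: [-0.541, -0.454, 0.545, -0.452]
force: [0.5, -0.8, 0.3]
finger_gap: 0.708
```

```bash
python3 - <<'E'
from station import manip
from h import *
s=manip.snapshot("wrist");cv2.imwrite("pics/w8.png",s["image"][:,:,::-1])
st=manip.sense();print(st["tcp_pos"],st["force"],st["finger_gap"])
s=manip.snapshot("side"); im=s["image"]; cv2.imwrite("pics/s8.png",cv2.resize(im[200:340,200:360],None,fx=4,fy=4,interpolation=cv2.INTER_CUBIC)[:,:,::-1])
E
```

```text
[0.60042171 0.26733938 0.08253902] [-0.39754227 -0.38262619 -0.20686585] 0.7023663689910535
```

View pics/w8.png

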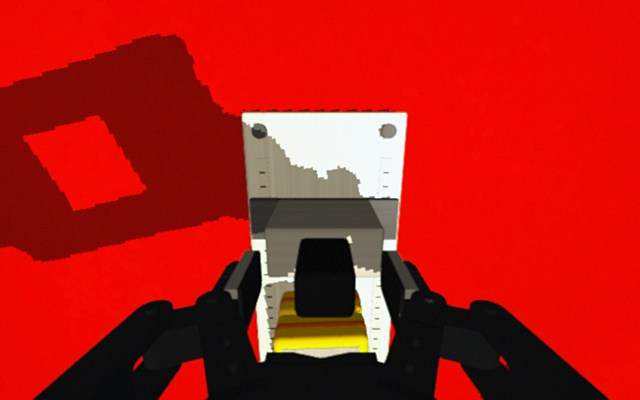

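View pics/s8.png

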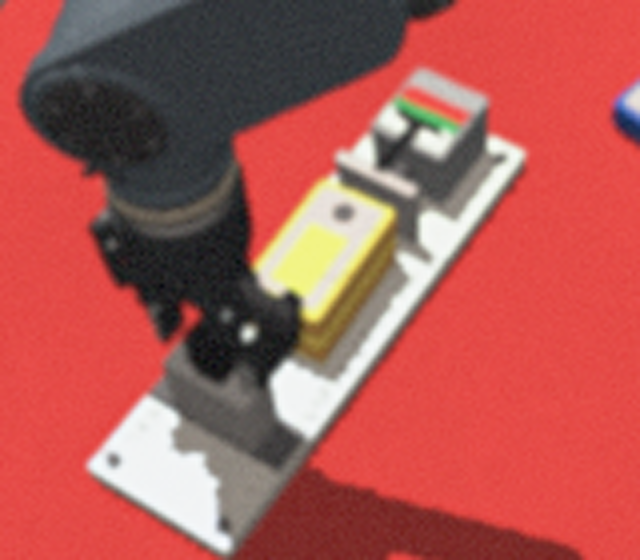

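The grip stands between the fingers (columns 294–355, fingers at 245/398), about 1.5 mm right of centre. I nudge over and close.

Emit:
carry_out(commands=[[[-0.04, 0.06, 0, 0, 0, 0, 50], [-0.04, 0.06, 0, 0, 0, 0, 36], [-0.04, 0.06, 0, 0, 0, 0, 24], [-0.04, 0.06, 0, 0, 0, 0, 18], [-0.04, 0.06, 0, 0, 0, 0, 18]]], force=30)

```text
t: 11.05
tcp_pos: [0.6017, 0.2684, 0.087]
tool_rot: [-0.542, -0.454, 0.543, -0.453]
force: [-4.2, 1.0, 5.7]
finger_gap: 0.302
```

```bash
python3 - <<'E'
from station import manip
from h import *
st=manip.sense();print(st["tcp_pos"],st["force"],st["finger_gap"],st["ft_torque"])
u=np.array([np.cos(np.radians(79.8)),np.sin(np.radians(79.8)),0])
Rm=R.from_quat(st["tool_rot"]); print(Rm.inv().apply(-u))
print("local x",np.dot(st["tcp_pos"][:2]-[0.5824,0.1631],u[:2])*1000+10)
E
```

```text
[0.6017396  0.26842237 0.08696652] [-4.21227114  0.96807108  5.69956389] 0.30202231572883814 [ 0.1139137   0.64028685 -0.12330059]
[-3.45207620e-04  4.39797180e-04  9.99999844e-01]
local x 117.08256546005107
```

Gripped (25.7 mm opening matches the 26 mm block). I slide 35 mm along +tool z, short of contact.

Emit:
carry_out(commands=[[[0, 0, 0.2, 0, 0, 0, 18], [0, 0, 0.5, 0, 0, 0, 18], [0, 0, 0.9, 0, 0, 0, 18], [0, 0, 1.2, 0, 0, 0, 18], [0, 0, 1.4, 0, 0, 0, 18]]])

```text
t: 11.55
tcp_pos: [0.596, 0.2365, 0.087]
tool_rot: [0.544, 0.455, -0.541, 0.452]
force: [-2.9, 9.6, 3.7]
finger_gap: 0.293
```

```bash
cat > chk.py <<'E'
import sys
from station import manip
from h import *
k=sys.argv[1]
s=manip.snapshot("side"); im=s["image"]; cv2.imwrite(f"pics/s{k}.png",cv2.resize(im[200:340,220:360],None,fx=4,fy=4,interpolation=cv2.INTER_CUBIC)[:,:,::-1])
s=manip.snapshot("top"); im=s["image"]; cv2.imwrite(f"pics/t{k}.png",cv2.resize(im[150:230,180:320],None,fx=5.5,fy=5.5,interpolation=cv2.INTER_CUBIC)[:,:,::-1])
st=manip.sense();print(st["tcp_pos"],st["force"],st["finger_gap"],st["ft_torque"])
u=np.array([np.cos(np.radians(79.8)),np.sin(np.radians(79.8))])
d=st["tcp_pos"][:2]-[0.5824,0.1631]
print("local x",np.dot(d,u)*1000+10,"y",(u[0]*d[1]-u[1]*d[0])*1000)
E
python3 chk.py 9
```

```text
[0.59581594 0.23568548 0.0869651 ] [-2.23467389  6.30279027  4.50056953] 0.2990290076662708 [ 0.75482361  0.63744649 -0.0495158 ]
local x 83.81406490973112 y -0.3501309837946626
```

View pics/s9.png

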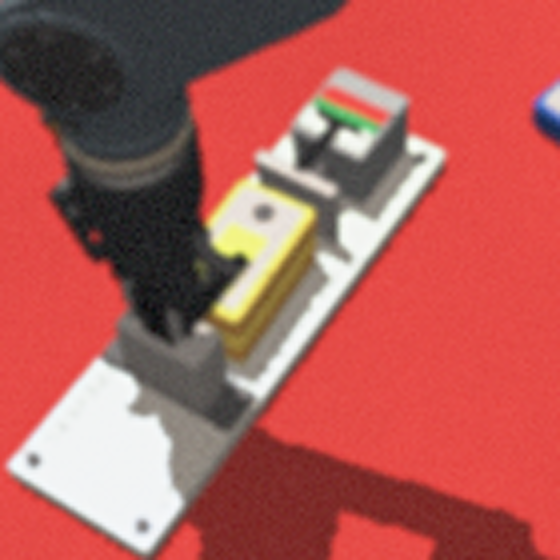

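View pics/t9.png

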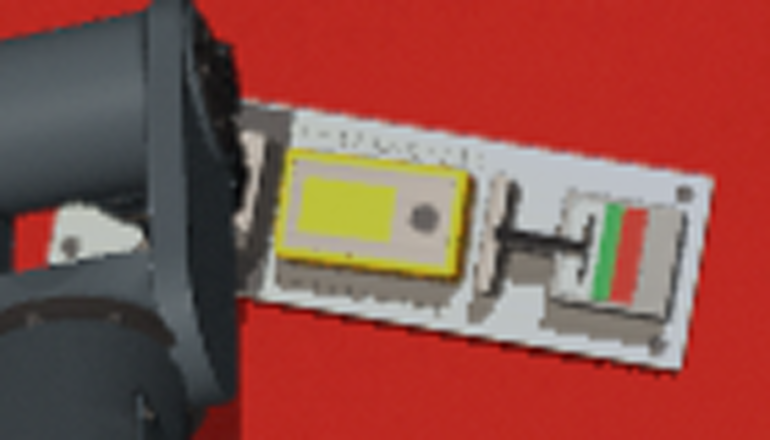

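Jaw about to touch the pile; pointer at top-crop (590,243) is still on white. I continue slowly.

Emit:
carry_out(commands=[[[0, 0, 0.1, 0, 0, 0, 18], [0, 0, 0.2, 0, 0, 0, 18], [0, 0, 0.3, 0, 0, 0, 18], [0, 0, 0.4, 0, 0, 0, 18], [0, 0, 0.5, 0, 0, 0, 18]]])

```text
t: 12.15
tcp_pos: [0.5939, 0.2249, 0.087]
tool_rot: [0.544, 0.455, -0.541, 0.452]
force: [-2.3, 11.7, 4.0]
finger_gap: 0.301
```

```bash
python3 chk.py 10
```

```text
[0.59384644 0.22456085 0.08699674] [-2.96858655  8.74870548  2.98757976] 0.2962365377009802 [1.25890982 0.58666506 0.01313684]
local x 72.51648843538416 y -0.38175587532315175
```

View pics/t10.png

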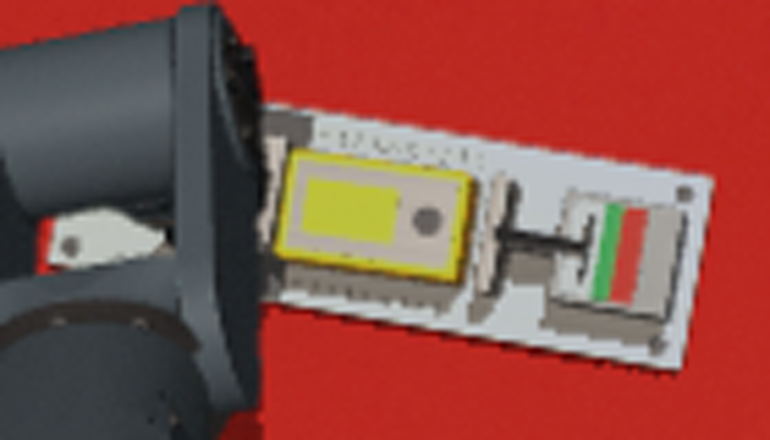

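View pics/s10.png

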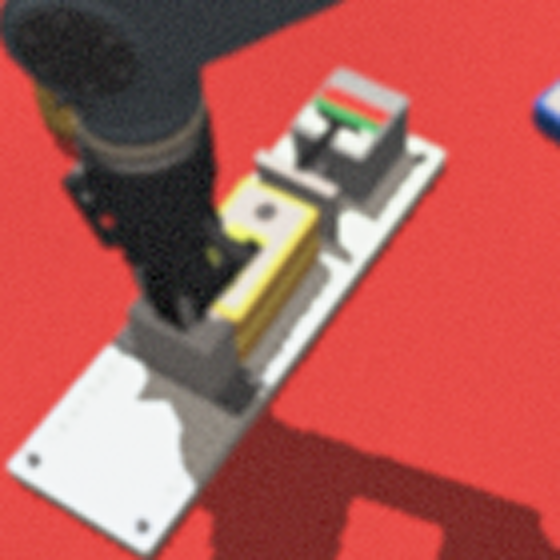

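Jaw has just met the pile and nothing tilts. Continuing.

Emit:
carry_out(commands=[[[0, 0, 0.1, 0, 0, 0, 18], [0, 0, 0.2, 0, 0, 0, 18], [0, 0, 0.3, 0, 0, 0, 18], [0, 0, 0.4, 0, 0, 0, 18], [0, 0, 0.5, 0, 0, 0, 18]]])

```text
t: 12.75
tcp_pos: [0.5917, 0.213, 0.087]
tool_rot: [0.544, 0.455, -0.541, 0.452]
force: [-1.9, 13.4, 3.1]
finger_gap: 0.298
```

```bash
python3 chk.py 11
```

```text
[0.59167306 0.21271218 0.08698333] [-2.63624941  9.63724454  4.08701352] 0.2977847578153207 [1.43307603 0.57406284 0.02844354]
local x 60.470209611559476 y -0.34094885571339834
```

View pics/t11.png

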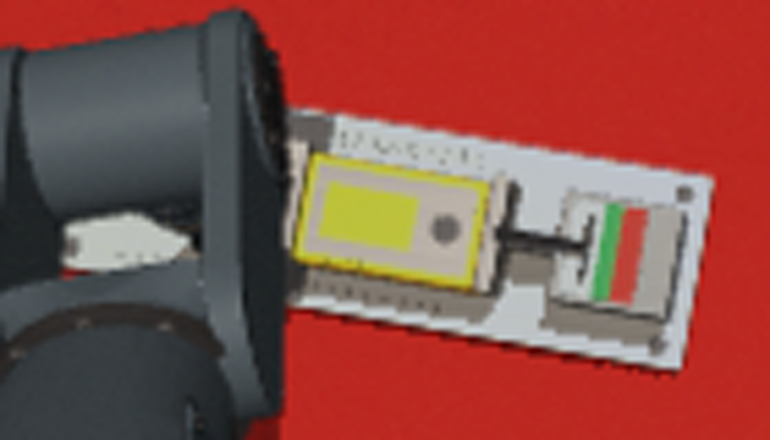

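View pics/s11.png

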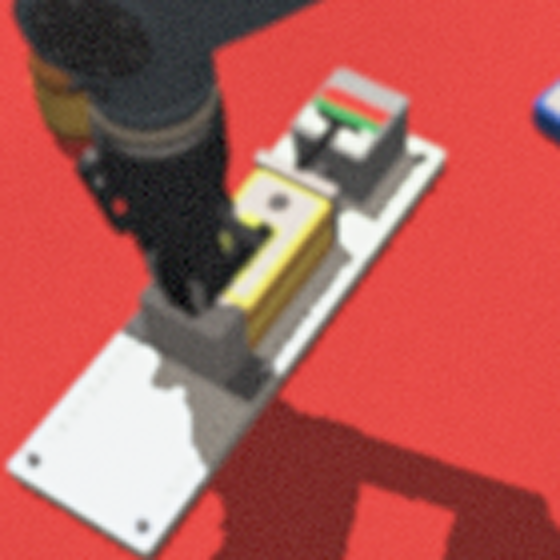

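The pile has squared itself and touches the anvil; pointer still at rest at (590,243). Now ~11 mm more.

Emit:
carry_out(commands=[[[0, 0, 0.08, 0, 0, 0, 18], [0, 0, 0.18, 0, 0, 0, 18], [0, 0, 0.28, 0, 0, 0, 18], [0, 0, 0.36, 0, 0, 0, 18], [0, 0, 0.42, 0, 0, 0, 18]]])

```text
t: 13.35
tcp_pos: [0.5901, 0.2038, 0.0869]
tool_rot: [0.545, 0.455, -0.54, 0.451]
force: [-0.3, 15.5, 1.7]
finger_gap: 0.295
```

```bash
python3 chk.py 12
```

```text
[0.59004804 0.20357278 0.08695288] [-2.37760334 14.04796658  3.92596781] 0.2950661147441024 [1.9576583  0.53226739 0.07292239]
local x 51.18748225172638 y -0.3600582116668862
```

View pics/t12.png

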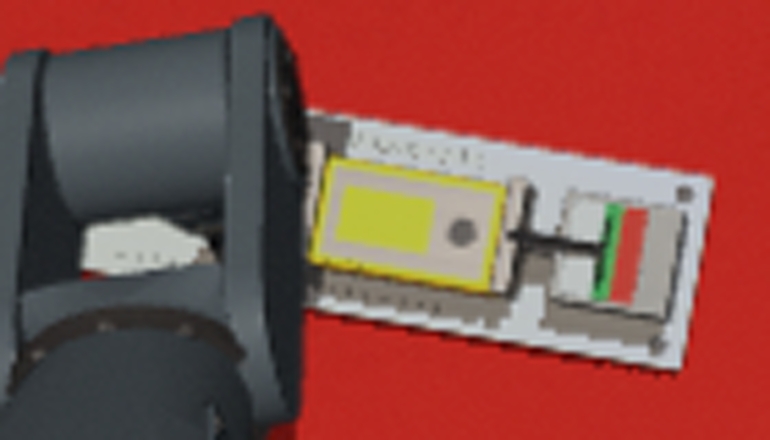

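View pics/s12.png

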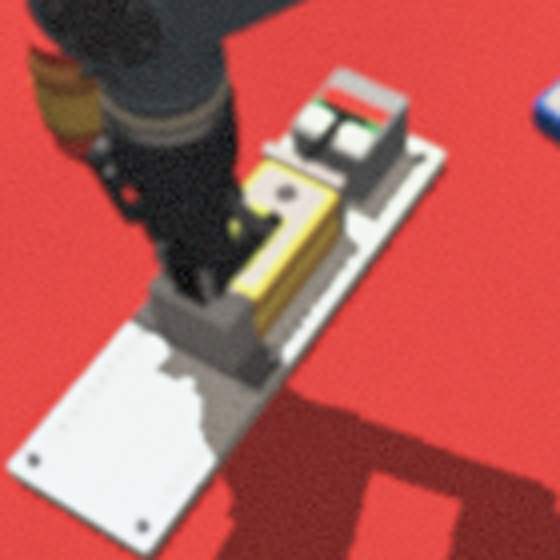

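The pointer has just entered the green at crop (604,245), ~7–8 mm. I add ~3 mm to reach mid-band.

Emit:
carry_out(commands=[[[0, 0, 0.03, 0, 0, 0, 18], [0, 0, 0.07, 0, 0, 0, 18], [0, 0, 0.1, 0, 0, 0, 18], [0, 0, 0.11, 0, 0, 0, 18], [0, 0, 0.11, 0, 0, 0, 18]]])

```text
t: 13.95
tcp_pos: [0.5896, 0.2013, 0.0869]
tool_rot: [0.545, 0.455, -0.54, 0.451]
force: [-1.7, 15.0, 3.0]
finger_gap: 0.3
```

```bash
python3 chk.py 13; python3 - <<'E'
import cv2
a=[cv2.resize(cv2.imread(f'pics/t{k}.png')[180:310,530:700],None,fx=2.2,fy=2.2) for k in (11,13)]
cv2.imwrite('pics/p13.png',cv2.hconcat(a))
E
```

```text
[0.58963723 0.20129624 0.08696366] [-1.47482358 15.0299688   2.50429626] 0.3016685519568188 [2.15014235 0.59800549 0.11917715]
local x 48.8741719547365 y -0.35887513292732
```

View pics/p13.png

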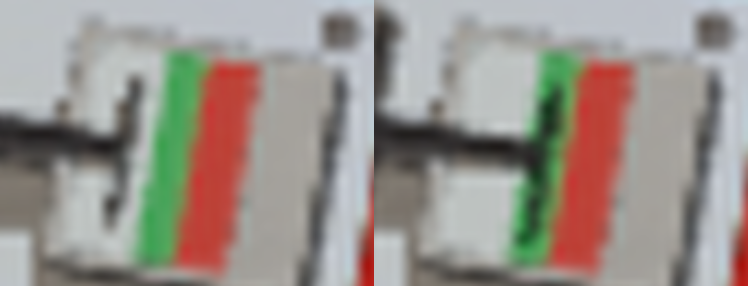

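View pics/s13.png

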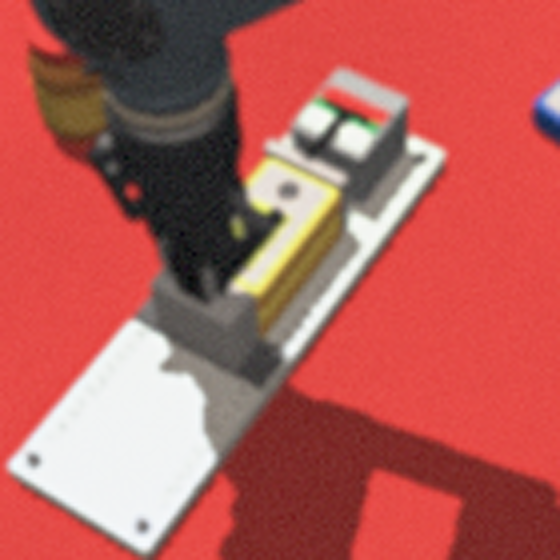

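The pointer is in mid-green, with the pile square between the faces. Releasing and retreating up.

Emit:
carry_out(commands=[[[0, 0, -0.02, 0, 0, 0, 26], [0, 0, -0.02, 0, 0, 0, 40], [0, 0, -0.02, 0, 0, 0, 60], [0, 0, -0.02, 0, 0, 0, 70], [0, 0, -0.02, 0, 0, 0, 70]]])

```text
t: 14.55
tcp_pos: [0.5901, 0.1958, 0.0857]
tool_rot: [0.543, 0.453, -0.543, 0.453]
force: [-0.1, 0.3, 0.5]
finger_gap: 0.819
```

Emit:
carry_out(commands=[[[-0.4, 0, 0, 0, 0, 0, 70], [-1.4, 0, 0, 0, 0, 0, 70], [-3, 0, 0, 0, 0, 0, 70], [-4.8, 0, 0, 0, 0, 0, 70], [-6, 0, 0, 0, 0, 0, 70]]])

```text
t: 15.05
tcp_pos: [0.5911, 0.1963, 0.2396]
tool_rot: [0.544, 0.453, -0.541, 0.454]
force: [-0.1, 0.7, 0.6]
finger_gap: 0.822
```

Emit:
carry_out(commands=[[[0, -1, -1, 0, 0, 0, 70], [0, -2, -2, 0, 0, 0, 70], [0, -3, -3, 0, 0, 0, 70], [0, -4, -3, 0, 0, 0, 70], [0, -4, -3, 0, 0, 0, 70]]])

```text
t: 15.55
tcp_pos: [0.5011, 0.2888, 0.2361]
tool_rot: [-0.541, -0.455, 0.543, -0.454]
force: [-0.0, 0.5, -1.0]
finger_gap: 0.818
```

```bash
python3 chk.py 14; python3 - <<'E'
import cv2
a=[cv2.resize(cv2.imread(f'pics/t{k}.png')[180:310,530:700],None,fx=2.2,fy=2.2) for k in (13,14)]
cv2.imwrite('pics/p14.png',cv2.hconcat(a))
from station import manip
cv2.imwrite('pics/tf.png',manip.snapshot("top")["image"][:,:,::-1])
E
```

```text
[0.50494801 0.28795592 0.23639316] [ 1.61315737 -0.08562726 -0.16111404] 0.8220120872532436 [0.0410857  0.04288148 0.02175106]
local x 119.1670851374397 y 98.33799089131202
```

View pics/p14.png

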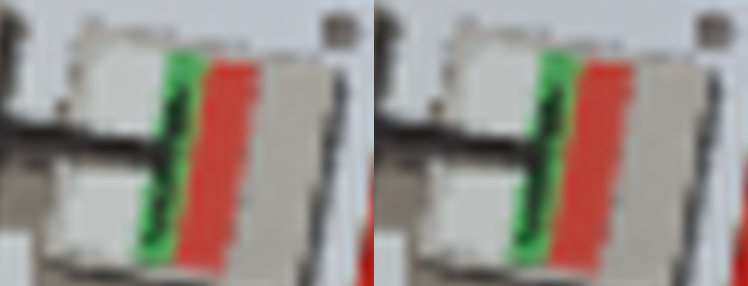

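View pics/s14.png

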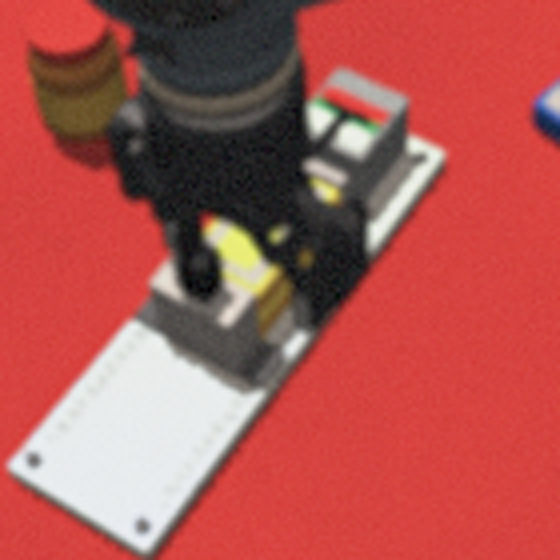

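View pics/tf.png

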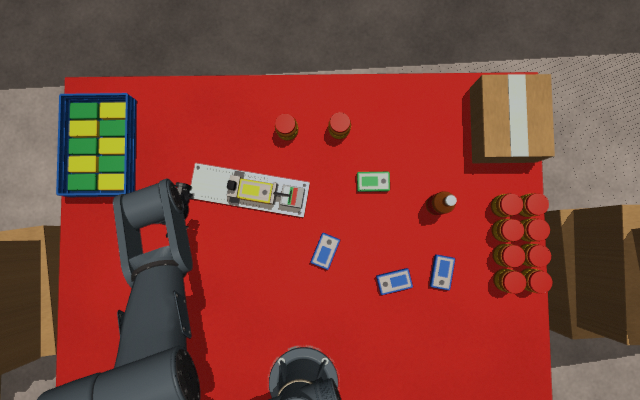

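The pointer stays in mid-green after release, and the bystanders are at their original pixels. One last look at the pile.

```bash
python3 chk.py 15; python3 - <<'E'
from station import manip
from h import *
s=manip.snapshot("top");hsv=cv2.cvtColor(s["image"],cv2.COLOR_RGB2HSV)
y=((hsv[...,0]>15)&(hsv[...,0]<38)&(hsv[...,1]>70)); y[:150]=0;y[215:]=0;y[:,:220]=0;y[:,290:]=0
v,u=np.nonzero(y); print(rect(ray(s,np.c_[u,v],0.071)))
E
```

```text
[0.50614026 0.2873466  0.23593518] [ 0.47481273  0.73831395 -0.47889862] 0.8173231187191263 [-0.00821364 -0.02367942  0.02908903]
local x 118.7785220837232 y 97.0566788324403
(array([0.57343677, 0.13701346]), 79.9190444946289, 102.74909210205078, 62.549644470214844)
```

View pics/t15.png

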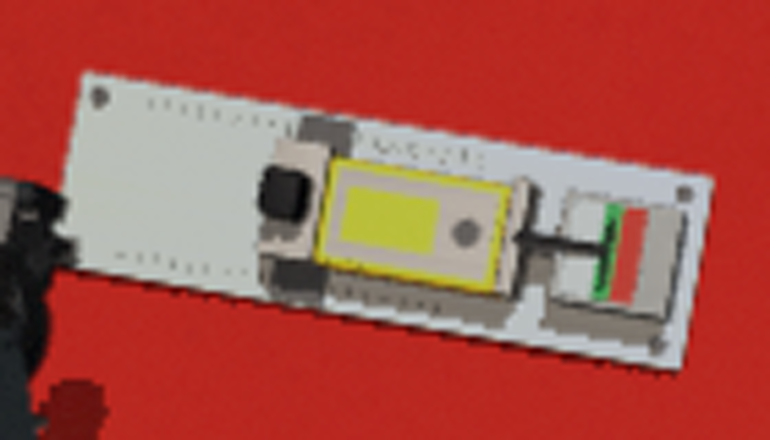

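The pile is clamped square (yaw 79.9° against the bed's 79.8°), the pointer (608,243) is in the green, and the gripper is clear. Handing in.

```bash
python3 -c "
from station import manip
print(manip.sign_off())"
```

```text
the job is handed in; nothing more can be done
None
```

The loose yellow tin is stacked on the caliper's tin, and the jaw is closed on the pile with the pointer in the green band. I handed the job in at about 16 s; `sign_off` gives no verdict.

- **Stacking:** I lowered the tin until the wrist felt about 6 N of contact at the expected height, then opened the gripper and backed off. The wrist and side views showed the two tins flush.
- **Clamping:** I gripped the black block on the jaw and slid it about 68 mm, by the tool reading. The pile squared itself against the faces.
- **Last checks:** After letting go, the pointer stayed mid-green, about 10 mm by eye from the top view. The pile lies at 79.9° against the bed's 79.8°. The green tin, jars and sauce bottle look unmoved in the top view, and the gripper is clear of everything.
- **Disagreements:** The jaw grip's position differed by about 4 mm between views, so I used a value in between, and the grasp held. Tool position readings scattered by 1–2 mm when the arm was still. The largest wrist force I read was about 16 N.

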